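Open the reagent bottle and fit its dispenser head

ROBOT

A 7-joint arm with a two-finger parallel gripper is mounted at the origin on the work surface. World frame = base frame: x ahead of the robot, y to its left, z up, the work surface at z = 0. Lengths are in m, angles in rad, forces in N, time in s.
With the tool pointing down it reaches from about 0.4 to 0.875 m from the base axis. Payload 19.3 kg.
Tool frame: the origin (TCP) lies at the very end of the fingers, on their centre line; the grasp point (between the pads) lies 19 mm behind it; z points along the fingers, y is the line along which they close (so a half turn about z gives the same grasp; the last joint's range is limited). The gripper opens to 85 mm and grips with 20 to 120 N. Pads are 22 mm wide; open, the fingers measure 114 mm over their backs; the gripper's body (76 mm by 85 mm) begins 54 mm behind the grasp point. The pads swing forward as they close: fully open they stand 13 mm farther back than shut.
Start: joints at [1.045, 0.521, -0.036, 1.599, 0.021, 1.021, -0.113], TCP at [0.275, -0.561, 0.231] pointing down, gripper open.
Joint ranges: [-2.91, 2.91], [-0.3, 2.13], [-1.5, 1.42], [0.17, 2.43], [-1.26, 4.41], [0.16, 1.93], [-2.52, 2.52]. Speed limits (rad/s): [1.89, 1.89, 2.39, 2.39, 3.01, 3.01, 3.01].

INTERFACE

Orientations are given as [roll, pitch, yaw] about the fixed x, y, z axes, in that order (R = Rz(yaw) Ry(pitch) Rx(roll)).
In Python, from workcell import observe, grab_frame, job_done gives the robot as it stands.
- The arm moves only by the tool move_arm, never from a script. Its argument "plan" is a list that holds one entry, the list of rows, each a list of 7 numbers: the shift along the tool's x, y, z each as a share of 0.02 m, from -1 to 1, then the turn, a rotation vector about the tool's x, y, z each as a share of 6 degrees, from -1 to 1, then the opening, from -1 (shut) to 1 (fully open). A call has exactly 10 rows; each row shifts and turns the commanded pose from where the row before left it, along the tool's axes as they then stand; what a row does not reach is not made up. A row lasts 1/10 s, in which the tool goes at most 50 mm and 8.59 degrees, less where a joint would pass 70% of its speed; a pose out of reach is approached as far as the arm can. A call with a number of a shift or a turn outside -1 to 1 is refused whole. A call with a gripper value outside its range is refused whole. The fingers move at their own pace and stop on an object; "grip_force" is the grip in N (left out, the last holds). Time passes only in rows, so rows that do not move let the fingers close, or fill a call up. It gives the time, the measured TCP pose, the force, the opening and the grip force at its end, in the units of the state.
- observe(): the state, without advancing time (a new reading comes with each control period).
- grab_frame(name): name is "side" or "top"; returns a dict with "color" (384x512x3 uint8, red, green, blue), "intrinsics" (3x3 intrinsics, pixels), "position" and "orientation" of the camera in the world. Camera axes: x right, y down, z forward; pixel columns grow to the right and rows downward; lengths in m; the calibration is good to about 2 mm. A picture is of the moment at which its call begins. There is no depth.
- job_done(): hands the job in; it is judged then, once.
The state is a dict: "clock": time; "qpos": joint angles; "qd": joint speeds; "joint_efforts": joint torques, N m; "position": TCP position; "tool_rot": TCP orientation; "force": force on the tool from outside, world axes, zero at the start; "moment": the same for the moment, N m; "grip_width": finger opening in m; "finger_force": force on a finger pad.
Only numpy, scipy, OpenCV 4.12 (cv2) and the standard library are available. Lean on these libraries where they do the work, as an engineer would, in place of code of your own. Each camera call takes 0.05 s, during which the arm holds its last target. There are 200 camera calls.

TASK

Get the amber bottle in the steel stand ready for dispensing: unscrew its captive cap (anticlockwise from above) until it is right up off the neck, then swing the cap's arm a good quarter turn aside. Then push the white dispenser head down over the open neck, past the springy rubber ring, until it sits fully home and upright, and let go of it; leave the other things on the bench where they stand.

Things in the scene. Friction and masses are not known exactly. Their poses are not given: they have to be found in the camera images.
- stand: fixed steel base plate, 110 x 205 x 10 mm, that carries an amber glass bottle (86 mm wide, shoulder 125 mm high). The origin is on the bench under the bottle's axis, z up; a 16 mm steel post stands 85 mm from the bottle's axis along the stand's +y
- neck_top (a point): centre of the rim of the bottle's neck, 165 mm above the bench. The neck is a 30 mm wide spigot, 40 mm tall, its rim tapered over the top 3 mm to 26 mm. A springy rubber ring round it, 15 mm below the rim, stands out to about 36 mm width and gives way when a sleeve is pushed over it (about 6 to 18 N)
- post_pivot (a point): on the axis of the post, at the top face of the flat arm (184 mm above the bench): the vertical axis about which the arm swings. The arm is a 20 mm wide, 6 mm thick strip from here to the cap, 85 mm away; the round boss on the pivot rises 5 mm above it
- cap_arm (a joint): swing of the arm in rad: 0 with the cap over the neck, growing clockwise seen from above to a stop at 2.0. It stays where it is left. While the cap is screwed down its skirt surrounds the neck and blocks the arm
- cap_grip (a point): on the axis of the grey screw cap at the height to grip, 9 mm below the top of its ribbed round knob (38 mm wide, 30 mm tall, its foot 2 mm above the arm when screwed down). It screws up 2.2 mm per rad of anticlockwise turn to a stop at 9 mm of rise; fully down this point is 207 mm above the bench. It begins 0 to 0.8 rad unscrewed and stays where it is left
- cap_rim (a point): centre of the lower edge of the cap's skirt (44 mm wide, below the arm), 48 mm below cap_grip: 6 mm below the neck's rim when fully screwed down, 3 mm above it at the upper stop
- dispenser: loose white dispenser head, 150 g, standing upright on the bench. The origin is the centre of its underside, z up. From below: a sleeve 44 mm wide, open below, bore 33 mm, 26 mm deep; a collar 48 mm wide, to 36 mm height; a round pump body 34 mm wide, to 78 mm height. A thin steel spout leaves the collar along +x, to 60 mm from the axis
- seat (a point): centre of the closed upper end of the dispenser's bore, 26 mm above its underside: it lies on the neck's rim when the head is fully home
- dispenser_grip (a point): on the dispenser's axis in its pump body, 60 mm above its underside: where to grip
- beaker: loose glass beaker, 68 mm wide, 90 mm tall; origin at its underside. A bystander
- small_bottle: loose closed amber bottle, 56 mm wide, 120 mm tall; origin at its underside. A bystander
- sample_box: loose wooden sample box, 77 x 57 x 44 mm; origin at its underside. A bystander

How it is judged:
On the way, in this order (a step that is already met when the one before it is completed fails the run):
1. the cap is unscrewed until its skirt is clear above the neck's rim, the arm still over the neck (z of cap_rim in the frame of neck_top above 0.0012 m and value of joint cap_arm below 0.3 rad), for 0.1 s.
2. the arm is swung aside, with the dispenser still off the bottle (value of joint cap_arm above 1.2 rad and distance between seat and neck_top above 0.03 m), for 0.1 s.
At the end, for the whole second after the job is handed in: the arm stands more than 1.2 rad aside; the dispenser is on the neck, the end of its bore within 2.5 mm of the rim in height and 3 mm sideways, upright within 0.06 rad, at rest (value of joint cap_arm above 1.2 rad and horizontal distance between seat and neck_top below 0.003 m and z of seat in the frame of neck_top between -0.003 and 0.0025 m and angle between dispenser's own z axis and vertical below 0.06 rad and linear speed of dispenser below 0.01 m/s); the robot touches nothing.
It fails at once if a bystander is moved more than 20 mm (distance of any of beaker, small_bottle, sample_box from where it was at the start of the episode above 0.02 m).
It also fails if it takes over 72 s, if anything falls off the work surface, if the arm or the gripper's body presses on something with over 40 N, if the wrist force passes 120 N, or if a joint passes its speed limit or range.

## Working session

There is one attempt and no reset: what is moved stays moved. The work goes in short steps, Python scripts to look and compute and a tool call to move; the robot and the scene stay as the last step left them, time stands still between calls to the robot, and variables do not carry over. Pictures are saved under pics/ and viewed, at most 10 in all, crops included, and the job is handed in when it is done.

Besides the shell and the picture viewer there is one more tool, called after "Request:" by a JSON object that holds its "fn" and its "kwargs", one argument or row to a line. move_arm: Moves the arm, as the interface text tells. Shift numbers are shares of 0.02 m and turn numbers shares of 6 degrees, none past 1 either way. Its arguments: {"type":"object","properties":{"plan":{"type":"array"},"grip_force":{"type":"number"}},"required":["plan"]}

```bash
mkdir -p pics; ls
python3 - <<'E'
from workcell import *
import cv2,json
s=observe()
print(s['clock'],s['position'],s['tool_rot'],s['grip_width'])
for n in('side','top'):
    f=grab_frame(n); cv2.imwrite(f'pics/{n}0.png',f['color'][:,:,::-1]); print(n,f['intrinsics'],f['position'],f['orientation'])
E
```

```text
pics
0.0 [ 0.2749139  -0.56093149  0.23073523] [-3.14046711e+00  1.20246646e-04  4.55765377e-01] 0.08537452346059342
side [[449.47018918   0.         257.73096888]
 [  0.         449.47018918 193.41022876]
 [  0.           0.           1.        ]] [0.12325591 0.55615663 0.85614073] [-2.38863629 -0.01371017 -2.31853759]
top [[451.65125644   0.         261.78268101]
 [  0.         451.65125644 188.07694077]
 [  0.           0.           1.        ]] [0.43936386 0.06374411 1.17592304] [-2.97695885 -0.01509633 -1.56759243]
```

View pics/side0.png

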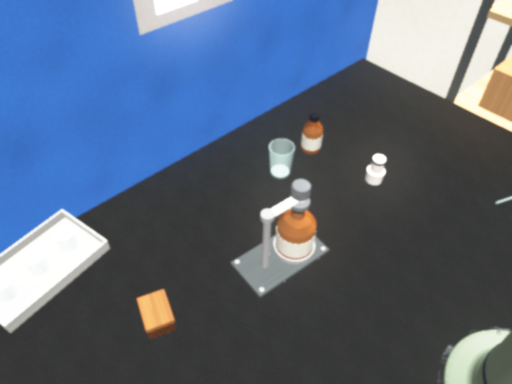

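View pics/top0.png

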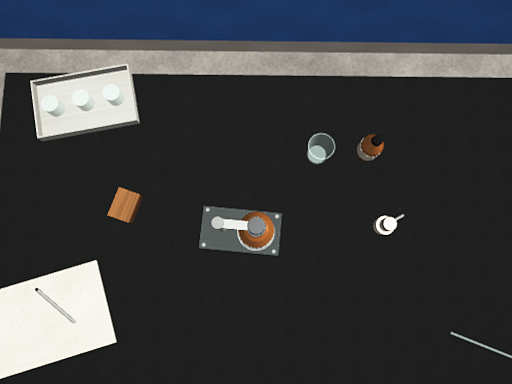

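Side: cap knob about (302,188), post top (267,214), dispenser (375,170). Top: cap (257,227), boss (217,223), dispenser (387,225) with its spout to the upper right. I'll enlarge both regions.

Run:
```python
import cv2,numpy as np
s=cv2.imread('pics/side0.png');t=cv2.imread('pics/top0.png')
def c(im,x,y,w,h,k=6): return cv2.resize(im[y:y+h,x:x+w],None,fx=k,fy=k,interpolation=cv2.INTER_NEAREST)
a=np.hstack([c(s,255,172,66,50),c(s,355,146,66,50)])
b=np.hstack([c(t,205,205,66,50),c(t,355,200,66,50)])
cv2.imwrite('pics/c0.png',np.vstack([a,b]))
```

```text
(no output)
```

View pics/c0.png

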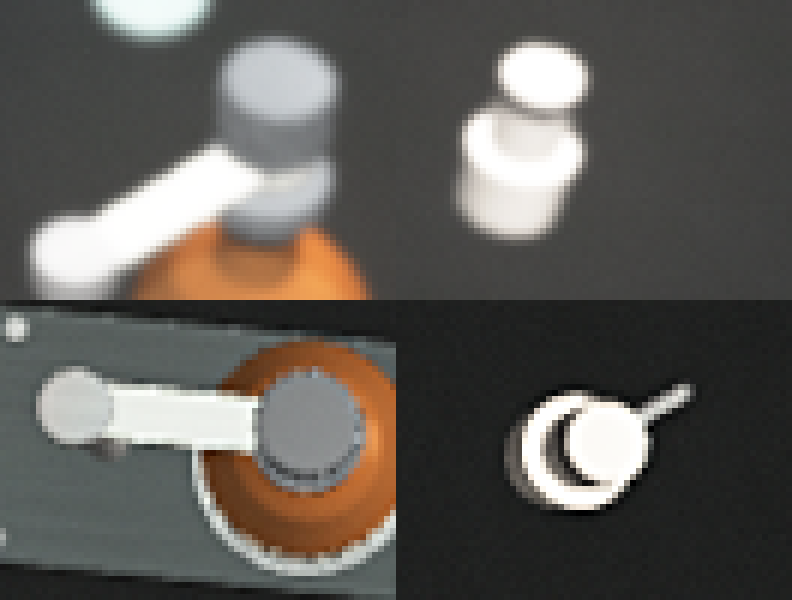

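The crops show the knob's top disc at about side (301.4,185), top (256,224.5). The boss is at side (266.5,212), top (217,222). The dispenser's top disc is at side (379.5,158), top (389.5,223). I'll refine these by mask and triangulate.

```bash
cat > h.py <<'E'
import cv2,numpy as np,json
from scipy.spatial.transform import Rotation as R
from workcell import *
def ray(f,p):
    K=f['intrinsics'];d=R.from_euler('xyz',f['orientation']).as_matrix()@np.linalg.solve(K,[p[0],p[1],1.])
    return np.array(f['position']),d/np.linalg.norm(d)
def tri(rs):
    A=sum(np.eye(3)-np.outer(d,d) for o,d in rs);b=sum((np.eye(3)-np.outer(d,d))@o for o,d in rs)
    x=np.linalg.solve(A,b);return x,[np.linalg.norm((np.eye(3)-np.outer(d,d))@(x-o)) for o,d in rs]
def onz(f,p,z):
    o,d=ray(f,p);return o+d*(z-o[2])/d[2]
def proj(f,X):
    M=R.from_euler('xyz',f['orientation']).as_matrix();c=M.T@(np.array(X)-f['position']);q=f['intrinsics']@c;return q[:2]/q[2]
def blob(f,seed,lo,hi,win=14):
    g=cv2.cvtColor(f['color'],cv2.COLOR_RGB2HSV);x,y=map(int,seed)
    m=cv2.inRange(g,np.array(lo),np.array(hi));k=np.zeros_like(m);k[y-win:y+win,x-win:x+win]=1;m*=k
    n,l,st,c=cv2.connectedComponentsWithStats(m,connectivity=4)
    i=l[y,x];return c[i],st[i]
E
python3 - <<'E'
from h import *
S=grab_frame('side');T=grab_frame('top')
print(cv2.cvtColor(S['color'],cv2.COLOR_RGB2HSV)[[176,185,190,195,165],[302,302,302,302,380]].tolist())
print(S['color'][178:204,301,:].tolist()); print(T['color'][214:240,256].tolist())
print(S['color'][150:176,379,0].tolist())
for n,a,b in(('knob',(301.4,185),(256,224.5)),('boss',(266.5,212),(217.2,222)),('disp',(379.5,158.2),(389.5,223))):
    x,e=tri([ray(S,a),ray(T,b)]);print(n,x.round(4),np.round(e,4))
for n,p,z in(('spout',(402.5,215),.031),('bottle_left',(239,0),.125)): print(n,onz(T,p,z))
for n,a,z in(('knob',(256,224.5),.217),('boss',(217.2,222),.189),('disp',(389.5,223),.078)):
    x=onz(T,a,z);print(n,'top@z',x.round(4),'side reproj',proj(S,x).round(1))
for n,a,z in(('knob',(301.4,185),.217),('boss',(266.5,212),.189),('disp',(379.5,158.2),.078)):print(n,'side@z',onz(S,a,z).round(4))
# stand plate corners
for p in((207,210),(278,216),(204,244),(274,251)):print(onz(T,p,.01).round(3))
for n,p in(('beaker',(318,154)),('small',(366,154)),('box',(124,207))):print(n,onz(T,p,0).round(3))
E
```

```text
[[60, 7, 72], [105, 10, 210], [103, 9, 203], [105, 8, 124], [14, 18, 159]]
[[126, 129, 130], [176, 180, 184], [197, 201, 205], [201, 205, 209], [201, 206, 209], [201, 206, 209], [202, 206, 210], [201, 205, 208], [201, 205, 209], [200, 204, 207], [199, 204, 207], [199, 204, 208], [194, 199, 202], [177, 182, 185], [150, 153, 156], [128, 131, 133], [121, 123, 124], [122, 125, 127], [123, 125, 127], [123, 126, 128], [122, 126, 127], [129, 130, 131], [161, 162, 160], [203, 203, 198], [220, 219, 214], [212, 212, 208]]
[[134, 78, 38], [145, 79, 34], [130, 88, 64], [107, 115, 117], [138, 141, 143], [135, 138, 139], [135, 137, 137], [135, 139, 138], [137, 138, 140], [138, 140, 141], [137, 141, 141], [138, 140, 140], [138, 141, 142], [137, 139, 140], [138, 139, 140], [139, 141, 142], [139, 142, 144], [139, 141, 142], [144, 146, 148], [124, 126, 127], [83, 84, 86], [115, 121, 125], [141, 135, 132], [145, 90, 54], [168, 93, 44], [163, 93, 45]]
[69, 72, 97, 185, 252, 255, 255, 255, 255, 255, 255, 255, 255, 242, 174, 153, 207, 234, 239, 240, 239, 241, 249, 255, 255, 255]
knob [0.5189 0.0607 0.2135] [0.0019 0.0019]
boss [0.5273 0.1462 0.1898] [0.0004 0.0004]
disp [ 0.5353 -0.2669  0.0746] [0.0024 0.0024]
spout [ 0.56192771 -0.312989    0.031     ]
bottle_left [1.09648383 0.10768123 0.125     ]
knob top@z [0.5203 0.0618 0.217 ] side reproj [299.7 183.5]
boss top@z [0.5277 0.1465 0.189 ] side reproj [266.  212.2]
disp top@z [ 0.5371 -0.2647  0.078 ] side reproj [377.7 157.1]
knob side@z [0.5151 0.0624 0.217 ]
boss side@z [0.5274 0.1455 0.189 ]
disp side@z [ 0.5316 -0.2647  0.078 ]
[0.575 0.189 0.01 ]
[0.56  0.004 0.01 ]
[0.487 0.194 0.01 ]
[0.47  0.015 0.01 ]
beaker [ 0.728 -0.104  0.   ]
small [ 0.729 -0.233  0.   ]
box [0.583 0.406 0.   ]
```

Request:
{"fn": "move_arm", "kwargs": {
  "plan": [
    [[0.98, -0.9, -0.2, 0, 0, 0, 1], [0.98, -0.9, -0.2, 0, 0, 0, 1], [0.98, -0.9, -0.2, 0, 0, 0, 1], [0.98, -0.9, -0.2, 0, 0, 0, 1], [0.98, -0.9, -0.2, 0, 0, 0, 1], [0.98, -0.9, -0.2, 0, 0, 0, 1], [0.98, -0.9, -0.2, 0, 0, 0, 1], [0.98, -0.9, -0.2, 0, 0, 0, 1], [0.98, -0.9, -0.2, 0, 0, 0, 1], [0.98, -0.9, -0.2, 0, 0, 0, 1]]
  ],
  "grip_force": 40
}}

```text
clock: 1.2
position: [0.3721, -0.3122, 0.2714]
tool_rot: [-3.142, 0.0, 0.456]
force: [0.8, -0.1, -0.2]
grip_width: 0.086
finger_force: 0.0
```

Request:
{"fn": "move_arm", "kwargs": {
  "plan": [
    [[0.98, -0.9, 0, 0, 0, 0, 1], [0.98, -0.9, 0, 0, 0, 0, 1], [0.98, -0.9, 0, 0, 0, 0, 1], [0.98, -0.9, 0, 0, 0, 0, 1], [0.98, -0.9, 0, 0, 0, 0, 1], [0.98, -0.9, 0, 0, 0, 0, 1], [0.98, -0.9, 0, 0, 0, 0, 1], [0.98, -0.9, 0, 0, 0, 0, 1], [0.98, -0.9, 0, 0, 0, 0, 1], [0.98, -0.9, 0, 0, 0, 0, 1]]
  ]
}}

```text
clock: 2.2
position: [0.4688, -0.0644, 0.2713]
tool_rot: [3.142, 0.0, 0.456]
force: [0.2, 0.4, -0.9]
grip_width: 0.0856
finger_force: 0.0
```

```bash
cat >> h.py <<'E'
def need(X):
    s=observe();M=R.from_euler('xyz',s['tool_rot']).as_matrix();d=M.T@(np.array(X)-s['position'])
    print('t',round(s['clock'],2),'pos',np.round(s['position'],4),'rot',np.round(s['tool_rot'],4),'q',np.round(s['qpos'],2),'F',np.round(s['force'],1),'M',np.round(s['moment'],2),'w',round(s['grip_width'],4),'ff',np.round(s['finger_force'],1))
    print('shift in units of 20mm',np.round(d/.02,3))
E
python3 -c "
from h import *
need([.519,.0617,.27])"
```

```text
t 2.2 pos [ 0.4688 -0.0644  0.2713] rot [3.1416e+00 1.0000e-04 4.5570e-01] q [ 0.26  0.24 -0.3   1.92  0.08  0.99 -1.19] F [ 0.2  0.4 -0.9] M [-0.   -0.08 -0.  ] w 0.0856 ff 0.0
shift in units of 20mm [ 5.027 -4.557  0.065]
```

Request:
{"fn": "move_arm", "kwargs": {
  "plan": [
    [[0.838, -0.76, 0, 0, 0, 0, 1], [0.838, -0.76, 0, 0, 0, 0, 1], [0.838, -0.76, 0, 0, 0, 0, 1], [0.838, -0.76, 0, 0, 0, 0, 1], [0.838, -0.76, 0, 0, 0, 0, 1], [0.838, -0.76, 0, 0, 0, 0, 1], [0, 0, 0, 0, 0, 1, 1], [0, 0, 0, 0, 0, 1, 1], [0, 0, 0, 0, 0, 1, 1], [0, 0, 0, 0, 0, 1, 1]]
  ]
}}

```text
clock: 3.2
position: [0.5187, 0.0607, 0.2712]
tool_rot: [3.142, 0.0, 0.033]
force: [-0.5, -0.2, -0.3]
grip_width: 0.0854
finger_force: 0.0
```

Run:
```python
from h import *
need([.519,.0617,.191])
a=[]
for n,x in(('side',(275,195)),('top',(257,215))):
    f=grab_frame(n);u,v=(np.array(proj(f,[.519,.0617,.21]))-[33,33]).astype(int)
    print(n,u,v)
    a.append(cv2.resize(f['color'][v:v+66,u:u+66,::-1],None,fx=6,fy=6))
cv2.imwrite('pics/c1.png',np.hstack(a))
```

```text
t 3.2 pos [0.5187 0.0607 0.2712] rot [3.1415e+00 3.0000e-04 3.2600e-02] q [-0.02  0.32 -0.27  1.81  0.1   1.02 -1.86] F [-0.5 -0.2 -0.3] M [-0.02 -0.03 -0.03] w 0.0854 ff 0.0
shift in units of 20mm [ 0.019 -0.049  4.009]
side 266 153
top 223 192
```

View pics/c1.png

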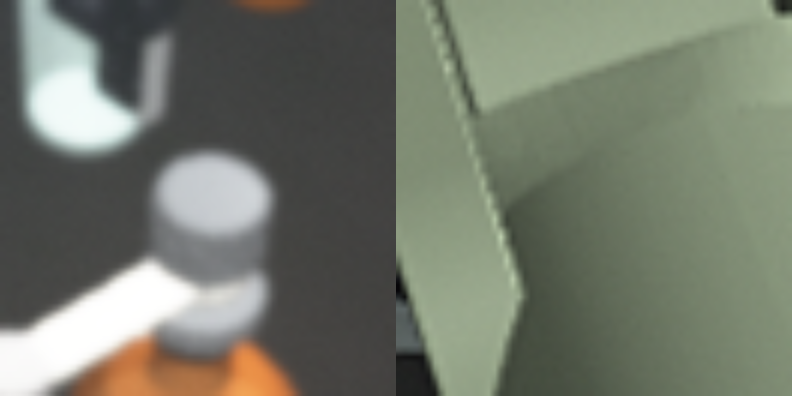

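The gripper is above the cap, with one finger at the top left of the side crop and the knob centred at about (212,195) in it. Next I descend and close.

Request:
{"fn": "move_arm", "kwargs": {
  "plan": [
    [[0.02, -0.05, 0.7, 0, 0, 0, 1], [0, 0, 0.7, 0, 0, 0, 1], [0, 0, 0.7, 0, 0, 0, 1], [0, 0, 0.7, 0, 0, 0, 1], [0, 0, 0.7, 0, 0, 0, 1], [0, 0, 0.5, 0, 0, 0, 1], [0, 0, 0, 0, 0, 0, -1], [0, 0, 0, 0, 0, 0, -1], [0, 0, 0, 0, 0, 0, -1], [0, 0, 0, 0, 0, 0, -1]]
  ],
  "grip_force": 50
}}

```text
clock: 4.3
position: [0.5196, 0.0622, 0.1921]
tool_rot: [-3.141, -0.001, 0.037]
force: [-2.1, 1.0, 6.8]
grip_width: 0.0363
finger_force: 49.3
```

```bash
python3 -c "
from h import *
need([.519,.0617,.191])"
```

```text
t 4.3 pos [0.5196 0.0622 0.1921] rot [-3.141e+00 -1.300e-03  3.730e-02] q [-0.04  0.42 -0.26  1.9   0.14  0.84 -1.9 ] F [-2.1  1.   6.8] M [-0.    0.45 -0.  ] w 0.0363 ff 49.3
shift in units of 20mm [-0.029  0.022  0.057]
```

Request:
{"fn": "move_arm", "kwargs": {
  "plan": [
    [[0, 0, -0.0115, 0, 0, -1, -1], [0, 0, -0.0115, 0, 0, -1, -1], [0, 0, -0.0115, 0, 0, -1, -1], [0, 0, -0.0115, 0, 0, -1, -1], [0, 0, -0.0115, 0, 0, -1, -1], [0, 0, -0.0115, 0, 0, -1, -1], [0, 0, -0.0115, 0, 0, -1, -1], [0, 0, -0.0115, 0, 0, -1, -1], [0, 0, -0.0115, 0, 0, -1, -1], [0, 0, -0.0115, 0, 0, -1, -1]]
  ]
}}

```text
clock: 5.3
position: [0.5186, 0.0637, 0.1944]
tool_rot: [-3.141, -0.002, 1.09]
force: [-9.2, 12.1, 7.8]
grip_width: 0.0365
finger_force: 49.5
```

```bash
python3 -c "
from h import *
need([.519,.0617,.191])"
```

```text
t 5.3 pos [0.5186 0.0637 0.1944] rot [-3.1405e+00 -1.6000e-03  1.0899e+00] q [ 0.15  0.44 -0.51  1.89  0.27  0.88 -0.97] F [-9.2 12.1  7.8] M [ 2.53  2.03 -0.16] w 0.0365 ff 49.5
shift in units of 20mm [-0.08   0.063  0.168]
```

Request:
{"fn": "move_arm", "kwargs": {
  "plan": [
    [[0.04, -0.08, -0.0115, 0, 0, -1, -1], [0, 0, -0.0115, 0, 0, -1, -1], [0, 0, -0.0115, 0, 0, -1, -1], [0, 0, -0.0115, 0, 0, -1, -1], [0, 0, -0.0115, 0, 0, -1, -1], [0, 0, -0.0115, 0, 0, -1, -1], [0, 0, -0.0115, 0, 0, -1, -1], [0, 0, -0.0115, 0, 0, -1, -1], [0, 0, -0.0115, 0, 0, -1, -1], [0, 0, -0.0115, 0, 0, -1, -1]]
  ]
}}

```text
clock: 6.3
position: [0.5168, 0.0639, 0.1965]
tool_rot: [-3.14, -0.001, 2.136]
force: [-14.6, 2.5, 12.5]
grip_width: 0.0366
finger_force: 50.1
```

```bash
python3 -c "
from h import *
need([.519,.0617,.191])"
```

```text
t 6.3 pos [0.5168 0.0639 0.1965] rot [-3.1397e+00 -9.0000e-04  2.1363e+00] q [ 0.33  0.49 -0.76  1.88  0.42  0.94 -0.06] F [-14.6   2.5  12.5] M [ 0.72  3.29 -0.2 ] w 0.0366 ff 50.1
shift in units of 20mm [-0.153  0.036  0.274]
```

Request:
{"fn": "move_arm", "kwargs": {
  "plan": [
    [[0.05, -0.08, -0.05, 0, 0, -1, -1], [0, 0, -0.0115, 0, 0, -1, -1], [0, 0, -0.0115, 0, 0, -1, -1], [0, 0, -0.0115, 0, 0, -1, -1], [0, 0, -0.0115, 0, 0, -1, -1], [0, 0, -0.0115, 0, 0, -1, -1], [0, 0, -0.0115, 0, 0, -1, -1], [0, 0, -0.0115, 0, 0, -1, -1], [0, 0, -0.0115, 0, 0, -1, -1], [0, 0, -0.0115, 0, 0, -1, -1]]
  ]
}}

```text
clock: 7.3
position: [0.5155, 0.0624, 0.1992]
tool_rot: [-3.14, -0.001, -3.101]
force: [-8.0, -4.0, 5.7]
grip_width: 0.037
finger_force: 51.1
```

```bash
python3 -c "
from h import *
need([.519,.0617,.191])"
```

```text
t 7.3 pos [0.5155 0.0624 0.1992] rot [-3.1398e+00 -1.5000e-03 -3.1008e+00] q [ 0.49  0.58 -1.02  1.87  0.57  1.02  0.84] F [-8.  -4.   5.7] M [-0.9   1.74 -0.15] w 0.037 ff 51.1
shift in units of 20mm [-0.176 -0.043  0.409]
```

Request:
{"fn": "move_arm", "kwargs": {
  "plan": [
    [[0.045, -0.025, -0.03, 0, 0, -1, -1], [0, 0, -0.0115, 0, 0, -1, -1], [0, 0, -0.0115, 0, 0, -1, -1], [0, 0, -0.0115, 0, 0, -1, -1], [0, 0, -0.0115, 0, 0, -1, -1], [0, 0, -0.0115, 0, 0, -0.5, -1], [0, 0, 0, 0, 0, 0, -1], [0, 0, 0, 0, 0, 0, -1], [0, 0, 0, 0, 0, 0, -1], [0, 0, 0, 0, 0, 0, -1]]
  ]
}}

```text
clock: 8.3
position: [0.5154, 0.0613, 0.2008]
tool_rot: [-3.14, -0.001, -2.53]
force: [-0.1, -5.8, -1.5]
grip_width: 0.0363
finger_force: 50.9
```

Run:
```python
from h import *
need([.519,.0617,.191])
f=grab_frame('side');cv2.imwrite('pics/c2.png',cv2.resize(f['color'][150:250,240:340,::-1],None,fx=6,fy=6))
```

```text
t 8.3 pos [0.5154 0.0613 0.2008] rot [-3.1398e+00 -1.4000e-03 -2.5297e+00] q [ 0.57  0.64 -1.15  1.87  0.67  1.09  1.34] F [-0.1 -5.8 -1.5] M [-1.28  0.1   0.07] w 0.0363 ff 50.9
shift in units of 20mm [-0.159 -0.088  0.488]
```

View pics/c2.png

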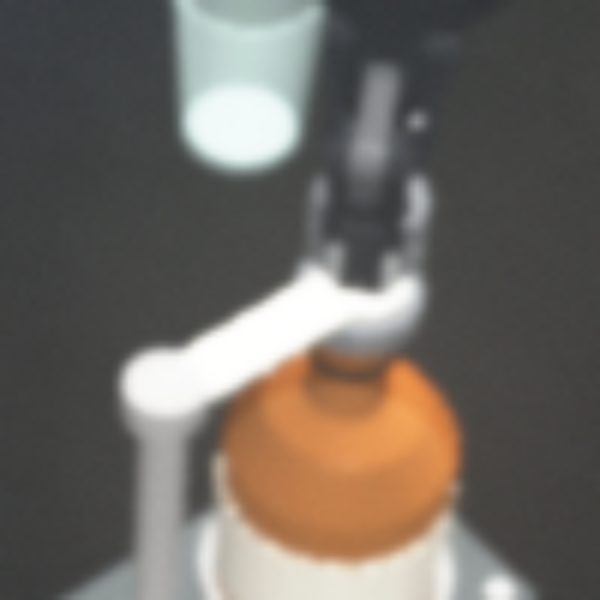

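Unscrewing worked: the neck is visible under the raised skirt at about (345,370) in the crop. A fit to the grip positions puts the cap axis at (0.5177, 0.0622). I'll turn a little further toward the stop, then swing the arm.

Request:
{"fn": "move_arm", "kwargs": {
  "plan": [
    [[0, 0, -0.0115, 0, 0, -0.6, -1], [0, 0, -0.0115, 0, 0, -0.6, -1], [0, 0, -0.0115, 0, 0, -0.6, -1], [0, 0, 0, 0, 0, 0, -1], [0, 0, 0, 0, 0, 0, -1], [0, 0, 0, 0, 0, 0, -1], [0, 0, 0, 0, 0, 0, -1], [0, 0, 0, 0, 0, 0, -1], [0, 0, 0, 0, 0, 0, -1], [0, 0, 0, 0, 0, 0, -1]]
  ]
}}

```text
clock: 9.35
position: [0.5156, 0.061, 0.2013]
tool_rot: [-3.14, -0.002, -2.342]
force: [3.2, -7.1, -4.0]
grip_width: 0.0364
finger_force: 50.7
```

Run:
```python
from h import *
need([.519,.0617,.191])
s=observe();M=R.from_euler('xyz',s['tool_rot']).as_matrix();r=np.array(s['position'])-[.526,.1468,0];r[2]=0
# use nominal TCP on held knob
k=np.array([.5177,.0622,0])+.0023*M[:,0]-[.526,.1468,0];k[2]=0
for v in(r,k):print((M.T@(R.from_euler('z',-6,degrees=True).as_matrix()@v-v)/.02).round(3))
```

```text
t 9.35 pos [0.5156 0.061  0.2013] rot [-3.1399e+00 -1.7000e-03 -2.3420e+00] q [ 0.59  0.66 -1.2   1.87  0.69  1.11  1.5 ] F [ 3.2 -7.1 -4. ] M [-1.41 -0.52 -0.41] w 0.0364 ff 50.7
shift in units of 20mm [-0.143 -0.095  0.516]
[ 0.255  0.374 -0.   ]
[ 0.258  0.374 -0.   ]
```

Mz has risen to −0.41, so the cap is at its upper stop. Swinging now.

Request:
{"fn": "move_arm", "kwargs": {
  "plan": [
    [[0.257, 0.374, 0, 0, 0, 1, -1], [0.257, 0.374, 0, 0, 0, 1, -1], [0.257, 0.374, 0, 0, 0, 1, -1], [0.257, 0.374, 0, 0, 0, 1, -1], [0.257, 0.374, 0, 0, 0, 1, -1], [0.257, 0.374, 0, 0, 0, 1, -1], [0.257, 0.374, 0, 0, 0, 1, -1], [0.257, 0.374, 0, 0, 0, 1, -1], [0.257, 0.374, 0, 0, 0, 1, -1], [0.257, 0.374, 0, 0, 0, 1, -1]]
  ]
}}

```text
clock: 10.35
position: [0.4454, 0.1127, 0.2013]
tool_rot: [-3.139, 0.0, 2.889]
force: [1.7, -8.6, -5.7]
grip_width: 0.0367
finger_force: 50.8
```

Run:
```python
from h import *
need([.519,.0617,.191])
s=observe();M=R.from_euler('xyz',s['tool_rot']).as_matrix()
c=np.array(s['position'])-.0023*M[:,0]-[.526,.1468,0];print(np.hypot(*c[:2]),np.arctan2(c[1],c[0]))
```

```text
t 10.35 pos [0.4454 0.1127 0.2013] rot [-3.1387e+00  2.0000e-04  2.8894e+00] q [ 0.4   0.45 -1.    2.02  0.48  0.93  0.46] F [ 1.7 -8.6 -5.7] M [-1.77 -0.4  -0.6 ] w 0.0367 ff 50.8
shift in units of 20mm [-4.199 -1.55   0.52 ]
0.08568128148290292 -2.7251007574075623
```

Request:
{"fn": "move_arm", "kwargs": {
  "plan": [
    [[0.257, 0.374, 0, 0, 0, 1, -1], [0.257, 0.374, 0, 0, 0, 1, -1], [0.257, 0.374, 0, 0, 0, 1, -1], [0.257, 0.374, 0, 0, 0, 1, -1], [0.257, 0.374, 0, 0, 0, 1, -1], [0.257, 0.374, 0, 0, 0, 1, -1], [0, 0, 0, 0, 0, 0, -1], [0, 0, 0, 0, 0, 0, 1], [0, 0, 0, 0, 0, 0, 1], [0, 0, 0, 0, 0, 0, 1]]
  ]
}}

```text
clock: 11.35
position: [0.4409, 0.1678, 0.2017]
tool_rot: [3.141, 0.0, 2.268]
force: [-1.2, 0.6, -0.4]
grip_width: 0.078
finger_force: 0.0
```

Request:
{"fn": "move_arm", "kwargs": {
  "plan": [
    [[0, 0, 0, 0, 0, 0, 1], [0, 0, -1, 0, 0, 0, 1], [0, 0, -1, 0, 0, 0, 1], [0, 0, -1, 0, 0, 0, 1], [0, 0, -1, 0, 0, 0, 1], [0, 0, 0, 0, 0, 1, 1], [0, 0, 0, 0, 0, 1, 1], [0, 0, 0, 0, 0, 1, 1], [0, 0, 0, 0, 0, 1, 1], [0, 0, 0, 0, 0, 1, 1]]
  ]
}}

```text
clock: 12.35
position: [0.4407, 0.1677, 0.2815]
tool_rot: [3.141, -0.0, 1.74]
force: [-0.7, -0.1, -0.1]
grip_width: 0.0849
finger_force: 0.0
```

Run:
```python
from h import *
need([.519,.0617,.191])
a=[]
for n in('side','top'):
    f=grab_frame(n);np.savez(f'pics/{n}3.npz',**f);cv2.imwrite(f'pics/{n}3.png',f['color'][:,:,::-1])
    u,v=(np.array(proj(f,[.50,.08,.19]))-[33,33]).astype(int);print(n,u,v)
    a.append(cv2.resize(f['color'][v:v+66,u:u+66,::-1],None,fx=6,fy=6))
cv2.imwrite('pics/c3.png',np.hstack(a))
```

```text
t 12.35 pos [0.4407 0.1677 0.2815] rot [ 3.1414e+00 -1.0000e-04  1.7395e+00] q [ 0.16  0.29 -0.79  1.9   0.24  1.05 -0.56] F [-0.7 -0.1 -0.1] M [-0.01  0.02 -0.08] w 0.0849 ff 0.0
shift in units of 20mm [-5.882  2.97   4.526]
side 266 169
top 214 201
```

View pics/c3.png

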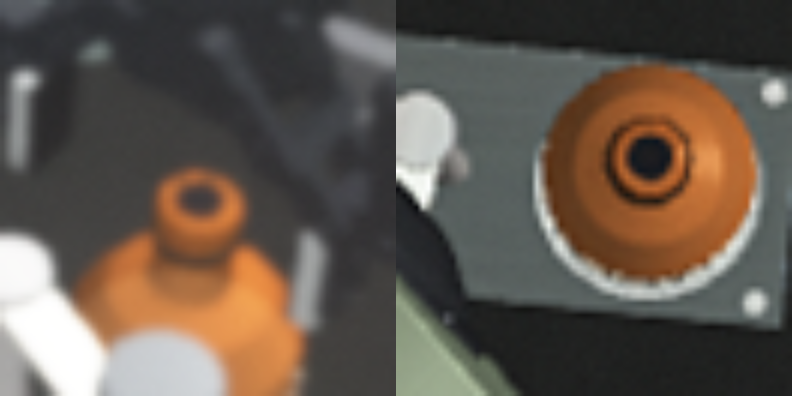

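The neck is open and clear. Its rim is at side (298.8,201.5), top (256.2,226.7), and the arm is swung toward the robot. I'll check the neck by triangulation and start toward the dispenser.

Request:
{"fn": "move_arm", "kwargs": {
  "plan": [
    [[-1, 0.045, 0, 0, 0, 0, 1], [-1, 0.045, 0, 0, 0, 0, 1], [-1, 0.045, 0, 0, 0, 0, 1], [-1, 0.045, 0, 0, 0, 0, 1], [-1, 0.045, 0, 0, 0, 0, 1], [-1, 0.045, 0, 0, 0, 0, 1], [-1, 0.045, 0, 0, 0, 0, 1], [-1, 0.045, 0, 0, 0, 0, 1], [-1, 0.045, 0, 0, 0, 0, 1], [-1, 0.045, 0, 0, 0, 0, 1]]
  ]
}}

```text
clock: 13.45
position: [0.4841, -0.0286, 0.2815]
tool_rot: [3.141, 0.0, 1.748]
force: [0.8, 0.7, 1.0]
grip_width: 0.0855
finger_force: 0.0
```

Request:
{"fn": "move_arm", "kwargs": {
  "plan": [
    [[-1, 0.045, 0, 0, 0, 0, 1], [-1, 0.045, 0, 0, 0, 0, 1], [-1, 0.045, 0, 0, 0, 0, 1], [-1, 0.045, 0, 0, 0, 0, 1], [-1, 0.045, 0, 0, 0, 0, 1], [-1, 0.045, 0, 0, 0, 0, 1], [-1, 0.045, 0, 0, 0, 0, 1], [0, 0, 0, 0, 0, -1, 1], [0, 0, 0, 0, 0, -1, 1], [0, 0, 0, 0, 0, -1, 1]]
  ]
}}

```text
clock: 14.45
position: [0.5143, -0.1647, 0.2814]
tool_rot: [3.142, -0.0, 2.066]
force: [-0.1, 0.2, -0.7]
grip_width: 0.0854
finger_force: 0.0
```

Run:
```python
from h import *
S=dict(np.load('pics/side3.npz'));T=dict(np.load('pics/top3.npz'))
x,e=tri([ray(S,(298.8,201.5)),ray(T,(256.2,226.7))]);print('neck',x,e)
a=onz(S,(298.8,201.5),.165);b=onz(T,(256.2,226.7),.165);print(a,b,(a+b)/2)
a=onz(S,(379.5,158.),.078);b=onz(T,(389.8,223.2),.078);print(a,b,(a+b)/2)
S=grab_frame('side');a=S['color'][140:190,340:420].astype(int).sum(2)>600
# side disc: rows/cols of the white top disc
for r in range(150,166):
    w=np.where(S['color'][r,340:420,0]>200)[0]; print(r,(w.min()+340,w.max()+340) if len(w) else None,end=' ')
need([.5344,-.2647,.041])
```

```text
neck [0.51910952 0.06073997 0.16383106] [np.float64(0.0008597352105540692), np.float64(0.0008597352105541744)]
[0.51770424 0.06113017 0.165     ] [0.51972774 0.06122915 0.165     ] [0.51871599 0.06117966 0.165     ]
[ 0.53202969 -0.26535704  0.078     ] [ 0.53662947 -0.26537287  0.078     ] [ 0.53432958 -0.26536495  0.078     ]
150 None 151 None 152 None 153 (np.int64(377), np.int64(377)) 154 (np.int64(375), np.int64(382)) 155 (np.int64(373), np.int64(384)) 156 (np.int64(373), np.int64(385)) 157 (np.int64(372), np.int64(385)) 158 (np.int64(372), np.int64(386)) 159 (np.int64(373), np.int64(386)) 160 (np.int64(373), np.int64(385)) 161 (np.int64(374), np.int64(385)) 162 (np.int64(375), np.int64(384)) 163 (np.int64(377), np.int64(383)) 164 None 165 (np.int64(368), np.int64(374)) t 14.5 pos [ 0.5143 -0.1646  0.2813] rot [ 3.1416e+00 -3.0000e-04  2.0725e+00] q [ 0.72  0.4  -0.7   1.74  0.29  1.1   0.44] F [-0.   0.5 -0.5] M [0.03 0.02 0.04] w 0.0852 ff 0.0
shift in units of 20mm [-4.873 -1.523 12.014]
```

Request:
{"fn": "move_arm", "kwargs": {
  "plan": [
    [[-0.97, -0.305, 0.8, 0, 0, 0, 1], [-0.97, -0.305, 0.8, 0, 0, 0, 1], [-0.97, -0.305, 0.8, 0, 0, 0, 1], [-0.97, -0.305, 0.8, 0, 0, 0, 1], [-0.97, -0.305, 0.8, 0, 0, 0, 1], [0, 0, 1, 0, 0, 0, 1], [0, 0, 1, 0, 0, 0, 1], [0, 0, 1, 0, 0, 0, 1], [0, 0, 1, 0, 0, 0, 1], [0, 0, 0, 0, 0, 0, 1]]
  ]
}}

```text
clock: 15.5
position: [0.5315, -0.2641, 0.1192]
tool_rot: [-3.14, -0.003, 2.059]
force: [-0.1, 0.4, 0.6]
grip_width: 0.086
finger_force: 0.0
```

Run:
```python
from h import *
need([.5343,-.265,.041])
f=grab_frame('side');cv2.imwrite('pics/c4.png',cv2.resize(f['color'][110:210,320:420,::-1],None,fx=6,fy=6))
```

```text
t 15.5 pos [ 0.5315 -0.2641  0.1192] rot [-3.1396e+00 -3.0000e-03  2.0587e+00] q [ 0.75  0.67 -0.57  1.76  0.46  0.86  0.46] F [-0.1  0.4  0.6] M [-0.02  0.09 -0.02] w 0.086 ff 0.0
shift in units of 20mm [-0.115  0.109  3.91 ]
```

View pics/c4.png

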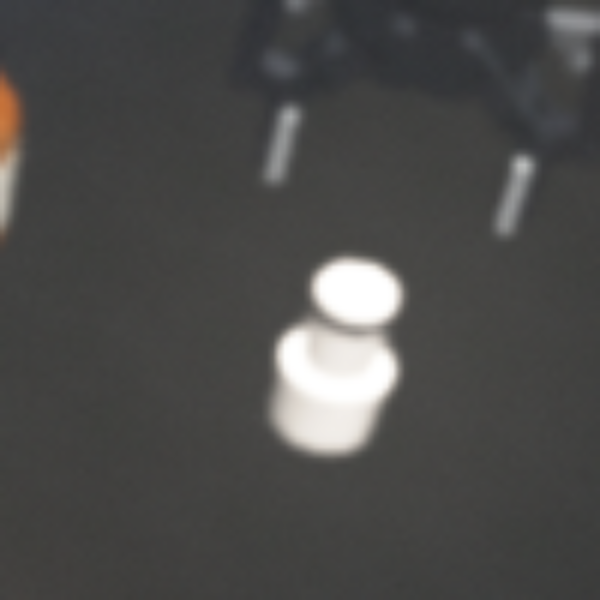

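Fingers straddle the dispenser (disc at crop (357,290)). Descending to grip.

Request:
{"fn": "move_arm", "kwargs": {
  "plan": [
    [[-0.115, 0.109, 0.65, 0, 0, 0, 1], [0, 0, 0.65, 0, 0, 0, 1], [0, 0, 0.65, 0, 0, 0, 1], [0, 0, 0.65, 0, 0, 0, 1], [0, 0, 0.65, 0, 0, 0, 1], [0, 0, 0.65, 0, 0, 0, 1], [0, 0, 0, 0, 0, 0, 1], [0, 0, 0, 0, 0, 0, -1], [0, 0, 0, 0, 0, 0, -1], [0, 0, 0, 0, 0, 0, -1]]
  ],
  "grip_force": 60
}}

```text
clock: 16.55
position: [0.536, -0.2658, 0.044]
tool_rot: [3.141, 0.001, 2.058]
force: [0.4, 0.1, -0.2]
grip_width: 0.0441
finger_force: 0.0
```

Request:
{"fn": "move_arm", "kwargs": {
  "plan": [
    [[0, 0, 0, 0, 0, 0, -1], [0, 0, 0, 0, 0, 0, -1], [0, 0, 0, 0, 0, 0, -1], [0, 0, -0.2, 0, 0, 0, -1], [0, 0, -0.3, 0, 0, 0, -1], [0, 0, -0.5, 0, 0, 0, -1], [0, 0, -0.5, 0, 0, 0, -1], [0, 0, -0.5, 0, 0, 0, -1], [0, 0, -0.5, 0, 0, 0, -1], [0, 0, -0.5, 0, 0, 0, -1]]
  ]
}}

```text
clock: 17.55
position: [0.5357, -0.2657, 0.1044]
tool_rot: [3.141, 0.0, 2.058]
force: [-0.3, 0.0, -1.0]
grip_width: 0.0325
finger_force: 59.5
```

Run:
```python
from h import *
need([.518,.062,.23])
a=[]
for n in('side','top'):
    f=grab_frame(n);u,v=(np.array(proj(f,[.534,-.265,.07]))-[33,33]).astype(int);print(n,u,v)
    a.append(cv2.resize(f['color'][v:v+66,u:u+66,::-1],None,fx=6,fy=6))
cv2.imwrite('pics/c5.png',np.hstack(a))
```

```text
t 17.55 pos [ 0.5357 -0.2657  0.1044] rot [3.1415e+00 3.0000e-04 2.0580e+00] q [ 0.74  0.69 -0.56  1.75  0.48  0.83  0.44] F [-0.3  0.  -1. ] M [-0.04  0.04 -0.04] w 0.0325 ff 59.5
shift in units of 20mm [14.89   6.886 -6.281]
side 345 126
top 355 191
```

View pics/c5.png

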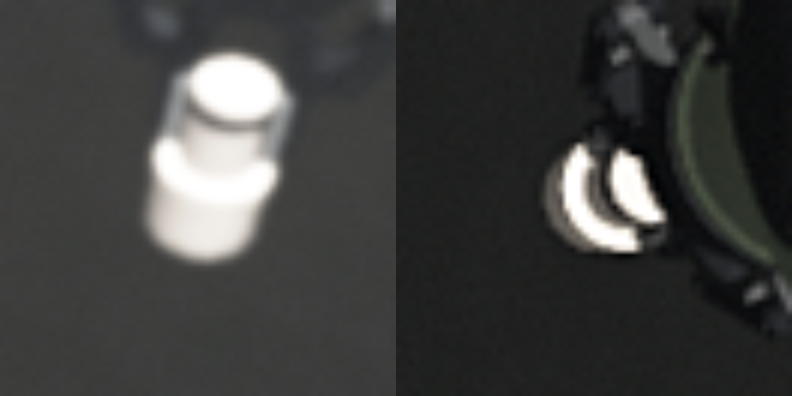

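The dispenser is held upright, with its disc at side-crop (237,90). Carrying it over the neck.

Request:
{"fn": "move_arm", "kwargs": {
  "plan": [
    [[0.9, 0.42, -0.63, 0, 0, 0, -1], [0.9, 0.42, -0.63, 0, 0, 0, -1], [0.9, 0.42, -0.63, 0, 0, 0, -1], [0.9, 0.42, -0.63, 0, 0, 0, -1], [0.9, 0.42, -0.63, 0, 0, 0, -1], [0.9, 0.42, -0.63, 0, 0, 0, -1], [0.9, 0.42, -0.63, 0, 0, 0, -1], [0.9, 0.42, -0.63, 0, 0, 0, -1], [0.9, 0.42, -0.63, 0, 0, 0, -1], [0.9, 0.42, -0.63, 0, 0, 0, -1]]
  ]
}}

```text
clock: 18.65
position: [0.5256, -0.0655, 0.2305]
tool_rot: [3.142, 0.0, 2.058]
force: [0.2, 0.6, -1.8]
grip_width: 0.0329
finger_force: 59.7
```

Request:
{"fn": "move_arm", "kwargs": {
  "plan": [
    [[0.725, 0.336, 0, 0, 0, 0, -1], [0.725, 0.336, 0, 0, 0, 0, -1], [0.725, 0.336, 0, 0, 0, 0, -1], [0.725, 0.336, 0, 0, 0, 0, -1], [0.725, 0.336, 0, 0, 0, 0, -1], [0.725, 0.336, 0, 0, 0, 0, -1], [0.725, 0.336, 0, 0, 0, 0, -1], [0.725, 0.336, 0, 0, 0, 0, -1], [0, 0, 0, 0, 0, 0, -1], [0, 0, 0, 0, 0, 0, -1]]
  ]
}}

```text
clock: 19.65
position: [0.5188, 0.0608, 0.2297]
tool_rot: [-3.141, 0.0, 2.059]
force: [-0.1, -0.2, -2.1]
grip_width: 0.0333
finger_force: 59.8
```

Run:
```python
from h import *
need([.518,.062,.23])
a=[]
for n in('side','top'):
    f=grab_frame(n);u,v=(np.array(proj(f,[.518,.062,.22]))-[33,33]).astype(int);print(n,u,v)
    np.savez(f'pics/{n}6.npz',**f)
    for z in(.165,.264):print(z,proj(f,[.518,.062,z]).round(1))
    a.append(cv2.resize(f['color'][v:v+66,u:u+66,::-1],None,fx=6,fy=6))
cv2.imwrite('pics/c6.png',np.hstack(a))
```

```text
t 19.65 pos [0.5188 0.0608 0.2297] rot [-3.1414e+00  2.0000e-04  2.0586e+00] q [ 0.31  0.44 -0.71  1.84  0.34  0.99 -0.06] F [-0.1 -0.2 -2.1] M [ 0.01 -0.   -0.04] w 0.0333 ff 59.8
shift in units of 20mm [ 0.071 -0.006 -0.015]
side 267 150
0.165 [298.4 201.6]
0.264 [302.5 167. ]
top 222 192
0.165 [255.9 227.5]
0.264 [256.  223.7]
```

View pics/c6.png

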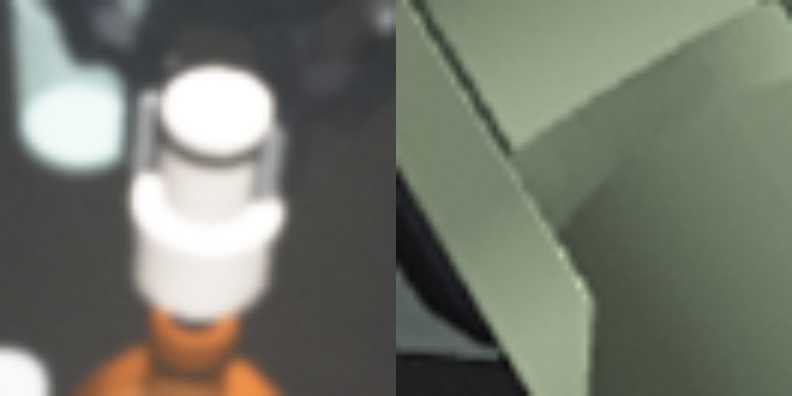

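The dispenser is over the neck. Its disc is at side (302.7,167.8) against a predicted (302.5,167.0), so it is well aligned. Lowering onto the taper and watching the forces.

Request:
{"fn": "move_arm", "kwargs": {
  "plan": [
    [[0, 0, 0.3, 0, 0, 0, -1], [0, 0, 0.3, 0, 0, 0, -1], [0, 0, 0.2, 0, 0, 0, -1], [0, 0, 0.1, 0, 0, 0, -1], [0, 0, 0.1, 0, 0, 0, -1], [0, 0, 0.1, 0, 0, 0, -1], [0, 0, 0.1, 0, 0, 0, -1], [0, 0, 0.05, 0, 0, 0, -1], [0, 0, 0.05, 0, 0, 0, -1], [0, 0, 0, 0, 0, 0, -1]]
  ]
}}

```text
clock: 20.75
position: [0.5189, 0.0605, 0.2033]
tool_rot: [-3.142, -0.0, 2.058]
force: [-0.2, 1.1, -1.6]
grip_width: 0.0328
finger_force: 59.8
```

```bash
python3 -c "
from h import *
need([.518,.062,.1828])"
```

```text
t 20.75 pos [0.5189 0.0605 0.2033] rot [-3.1415 -0.      2.058 ] q [ 0.29  0.47 -0.7   1.87  0.37  0.93 -0.09] F [-0.2  1.1 -1.6] M [0.03 0.04 0.  ] w 0.0328 ff 59.8
shift in units of 20mm [ 0.088 -0.003  1.027]
```

Request:
{"fn": "move_arm", "kwargs": {
  "plan": [
    [[0, 0, 0.1, 0, 0, 0, -1], [0, 0, 0.1, 0, 0, 0, -1], [0, 0, 0.1, 0, 0, 0, -1], [0, 0, 0.1, 0, 0, 0, -1], [0, 0, 0.1, 0, 0, 0, -1], [0, 0, 0.1, 0, 0, 0, -1], [0, 0, 0.1, 0, 0, 0, -1], [0, 0, 0.1, 0, 0, 0, -1], [0, 0, 0, 0, 0, 0, -1], [0, 0, 0, 0, 0, 0, -1]]
  ]
}}

```text
clock: 21.75
position: [0.5185, 0.0605, 0.187]
tool_rot: [-3.141, -0.001, 2.058]
force: [-0.8, 2.0, -5.5]
grip_width: 0.0326
finger_force: 60.8
```

```bash
python3 -c "
from h import *
need([.518,.062,.1828])"
```

```text
t 21.75 pos [0.5185 0.0605 0.187 ] rot [-3.1407e+00 -6.0000e-04  2.0582e+00] q [ 0.28  0.49 -0.68  1.89  0.39  0.9  -0.11] F [-0.8  2.  -5.5] M [0.58 0.42 0.06] w 0.0326 ff 60.8
shift in units of 20mm [0.078 0.014 0.209]
```

Request:
{"fn": "move_arm", "kwargs": {
  "plan": [
    [[0, 0, 0.06, 0, 0, 0, -1], [0, 0, 0.06, 0, 0, 0, -1], [0, 0, 0.06, 0, 0, 0, -1], [0, 0, 0.06, 0, 0, 0, -1], [0, 0, 0.04, 0, 0, 0, -1], [0, 0, 0, 0, 0, 0, -1], [0, 0, 0, 0, 0, 0, -1], [0, 0, 0, 0, 0, 0, -1], [0, 0, 0, 0, 0, 0, -1], [0, 0, 0, 0, 0, 0, -1]]
  ]
}}

```text
clock: 22.75
position: [0.519, 0.0606, 0.1828]
tool_rot: [3.141, 0.001, 2.058]
force: [-10.9, 0.1, 24.0]
grip_width: 0.0327
finger_force: 63.8
```

```bash
python3 -c "
from h import *
need([.518,.062,.1828])"
```

```text
t 22.75 pos [0.519  0.0606 0.1828] rot [3.1411e+00 8.0000e-04 2.0580e+00] q [ 0.28  0.49 -0.68  1.89  0.4   0.89 -0.11] F [-10.9   0.1  24. ] M [0.14 2.65 0.05] w 0.0327 ff 63.8
shift in units of 20mm [ 0.085 -0.011  0.002]
```

Seated at TCP z 0.1828 as predicted, with 24 N of push. Relax, release and retreat.

Request:
{"fn": "move_arm", "kwargs": {
  "plan": [
    [[0.015, -0.03, -0.04, 0, 0, 0, -1], [0, 0, -0.02, 0, 0, 0, -1], [0, 0, 0, 0, 0, 0, 1], [0, 0, 0, 0, 0, 0, 1], [0, 0, 0, 0, 0, 0, 1], [0, 0, 0, 0, 0, 0, 1], [0, 0, 0, 0, 0, 0, 1], [0, 0, 0, 0, 0, 0, 1], [0, 0, -0.5, 0, 0, 0, 1], [0, 0, -0.5, 0, 0, 0, 1]]
  ]
}}

```text
clock: 23.75
position: [0.5182, 0.0606, 0.2038]
tool_rot: [-3.141, -0.0, 2.058]
force: [0.6, -0.5, 1.3]
grip_width: 0.085
finger_force: 0.0
```

Request:
{"fn": "move_arm", "kwargs": {
  "plan": [
    [[0, 0, -1, 0, 0, 0, 1], [0, 0, -1, 0, 0, 0, 1], [0, 0, -1, 0, 0, 0, 1], [0, 0, -1, 0, 0, 0, 1], [0, 0, -1, 0, 0, 0, 1], [-1, 0, 0, 0, 0, 0, 1], [-1, 0, 0, 0, 0, 0, 1], [-1, 0, 0, 0, 0, 0, 1], [-1, 0, 0, 0, 0, 0, 1], [-1, 0, 0, 0, 0, 0, 1]]
  ]
}}

```text
clock: 24.75
position: [0.5654, -0.0286, 0.3041]
tool_rot: [3.141, 0.0, 2.058]
force: [-0.3, 0.2, -0.2]
grip_width: 0.0851
finger_force: 0.0
```

Request:
{"fn": "move_arm", "kwargs": {
  "plan": [
    [[-1, 0, 0, 0, 0, 0, 1], [-1, 0, 0, 0, 0, 0, 1], [-1, 0, 0, 0, 0, 0, 1], [-1, 0, 0, 0, 0, 0, 1], [-1, 0, 0, 0, 0, 0, 1], [-1, 0, 0, 0, 0, 0, 1], [-1, 0, 0, 0, 0, 0, 1], [0, 0, 0, 0, 0, 0, 1], [0, 0, 0, 0, 0, 0, 1], [0, 0, 0, 0, 0, 0, 1]]
  ]
}}

```text
clock: 25.75
position: [0.6305, -0.1511, 0.3032]
tool_rot: [3.141, -0.0, 2.059]
force: [0.5, -0.1, 0.3]
grip_width: 0.0852
finger_force: 0.0
```

Run:
```python
from h import *
need([.518,.062,.1828])
a=[]
for n in('side','top'):
    f=grab_frame(n);u,v=(np.array(proj(f,[.50,.085,.19]))-[33,33]).astype(int);print(n,u,v,proj(f,[.518,.062,.217]).round(1))
    a.append(cv2.resize(f['color'][v:v+66,u:u+66,::-1],None,fx=6,fy=6))
cv2.imwrite('pics/c7.png',np.hstack(a))
```

```text
t 25.75 pos [ 0.6305 -0.1511  0.3032] rot [ 3.1414e+00 -3.0000e-04  2.0587e+00] q [ 0.55  0.56 -0.64  1.42  0.34  1.27  0.36] F [ 0.5 -0.1  0.3] M [-0.03  0.03  0.02] w 0.0852 ff 0.0
shift in units of 20mm [12.045  0.025  6.024]
side 264 170 [300.5 184.1]
top 212 201 [255.9 225.6]
```

View pics/c7.png

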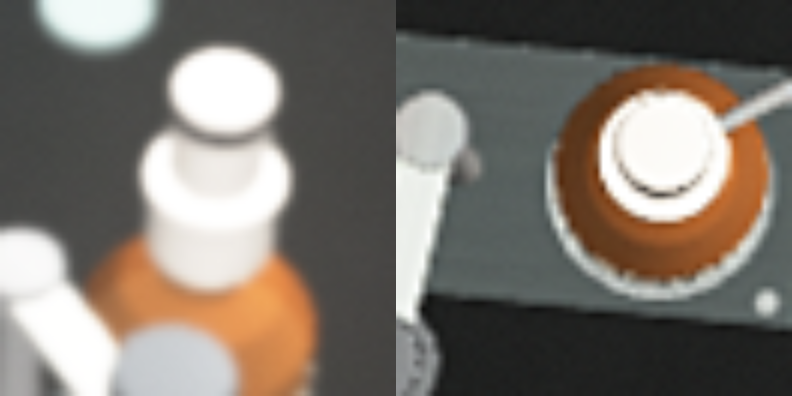

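The head is seated upright: its disc is at side (301,184.2) against a predicted (300.5,184.1). The cap arm is well aside and the gripper is clear. Handing in.

```bash
python3 -c "
from workcell import *
print(job_done())"
```

```text
the job is handed in; nothing more can be done
None
```

The job is handed in at 25.8 s: I unscrewed the cap to its stop, swung the arm about 1.6 rad aside, and pushed the dispenser head home upright and released it; the bystanders weren't approached, and no verdict came back.

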